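# Clear the shoe last off the insole jig and drive its locking pin home

### The job

A green shoe last has been left lying across the blue insole jig, over its brass locking pin: lift it off and set it down gently, sole down, in the orange crate. Then take the mallet and drive the locking pin fully home with the mallet's head (not with the gripper), and stand the mallet back upright on its grey felt mat. Leave the jar, the insole stack and the brush alone.

Things in the scene. Friction and masses are not known exactly. Their poses are not given: they have to be found in the camera images.
- jig: Blue clamping jig, fixed to the bench on either side of the mat. Base plate 200 (x) x 170 (y) x 20 mm high. Two upright cheeks, 80 mm long in x, 20 mm thick, at y = +70 and -70 mm (120 mm clear between), tops 75 mm above the bench; between them a steel bar along y, top at 35 mm, with the locking pin at its middle. Origin: centre of the underside, straight below the pin; z up; open along x.
- pin_head: The locking pin with its round brass head, 36 mm across and 8 mm thick; origin at the centre of the head's top face. It slides straight down in the jig: its top starts 59 to 65 mm above the bench (at least 10 mm below the cheeks' tops) and is 45 mm above it when home against a hard stop. A steady push of about 8 N moves it; it has no spring and stays where it is left.
- last: Green shoe last, 181 mm long (heel x = -88, toe x = +93 mm), up to 62 mm wide, grey flat sole, 0.3 to 0.45 kg. It starts sole down across the tops of the jig's cheeks, over the pin. Origin: middle of the sole's underside; x to the toe, z up. Lower body to 42 mm above the sole, sloping up to the ankle block: 38 mm wide in y, x = -77 to +7 mm, flat top 85 mm above the sole.
- last_grip (a point): Good grip point inside the last's ankle block, 65 mm above the sole's underside, at x = -20, y = 0 mm of the last, near its centre of mass; close the fingers along the last's y (38 mm wide).
- crate: Open orange crate with slatted sides, fixed to the bench, on the other side of the mat from the jig. 300 (x) x 210 (y) x 70 mm high outside, walls and floor 6 mm thick. Origin: centre of its underside; z up.
- mat: Fixed square grey felt mat, 180 x 180 x 5 mm, the mallet's place. Origin: centre of its underside, on the bench.
- mallet: Mallet standing on its black rubber head (upright cylinder 64 mm across, 100 mm high) on the mat, its wooden handle level along -x. Origin: centre of the head's lower face; z up. Handle 22 mm wide (y), 28 mm high, axis 50 mm above the lower face; red end 25 x 31 mm at x = -175 to -205 mm. About 0.5 kg; centre of mass 15 mm from the head's axis towards the handle; it stands by itself.
- mallet_grip (a point): Good grip point on the axis of the mallet's handle, 80 mm from the head's axis and 50 mm above the head's lower face; close the fingers along the mallet's y (22 mm wide).
- tack_jar: Bystander: glass jar of amber colour with a steel cap, 64 mm across, 85 mm high. Origin at the centre of its underside.
- insole_stack: Bystander: flat stack of grey insoles about 180 x 60 x 16 mm. Origin at the centre of its underside.
- glue_brush: Bystander: brush lying on the bench near the robot. Origin near its middle, on the bench.
There are look-alikes about, which are no part of the job. There is more than one size of the last; the one meant has the size given above.

How it is judged (in metres and radians):
On the way, in this order (a step that is already met when the one before it is completed fails the run):
1. the last lies sole down in the crate, let go (x of last in the frame of crate between -0.12 and 0.12 m and y of last in the frame of crate between -0.09 and 0.09 m and z of last in the frame of crate below 0.02 m and angle between last's own z axis and vertical below 0.2 rad and contact force between the fingers and last below 0.1 N and linear speed of last below 0.03 m/s), for 0.2 s.
2. the locking pin is driven home by the mallet (z of pin_head in the frame of jig below 0.0475 m and contact force between mallet and pin_head above 1 N), for 0.02 s.
At the end, for the whole second after the job is handed in: The last lies sole down (within 0.2 rad) on the crate's floor; the pin's top is below 47.5 mm (within 2.5 mm of home); the mallet stands upright (within 0.2 rad) on the mat, its head's axis within 70 mm of the mat's centre along each side; both are still (x of last in the frame of crate between -0.12 and 0.12 m and y of last in the frame of crate between -0.09 and 0.09 m and z of last in the frame of crate below 0.02 m and angle between each of last, mallet's own z axis and vertical below 0.2 rad and z of pin_head in the frame of jig below 0.0475 m and x of mallet in the frame of mat between -0.07 and 0.07 m and y of mallet in the frame of mat between -0.07 and 0.07 m and z of mallet in the frame of mat below 0.012 m and linear speed of each of last, mallet below 0.03 m/s); the robot touches nothing.
It fails at once if the gripper or arm pushes the pin (contact force between any of the fingers, the arm and pin_head above 2 N).
It fails at once if the last is dropped or thrown into the crate (faster than 1 m/s over it) (horizontal distance between last and crate below 0.15 m and z of last in the frame of crate below 0.15 m and linear speed of last above 1 m/s).
It fails at once if the jar, the insole stack or the brush is moved by more than 30 mm, or the jar is tipped over (distance of any of tack_jar, insole_stack, glue_brush from where it was at the start of the episode above 0.03 m or angle between tack_jar's own z axis and vertical above 0.5 rad).
It also fails if it takes over 69 s, if anything falls off the work surface, if the arm or the gripper's body presses on something with over 40 N, if the wrist force passes 120 N, or if a joint passes its speed limit or range.

### The arm

A 6-joint arm with a two-finger parallel gripper is mounted at the origin on the work surface. World frame = base frame: x ahead of the robot, y to its left, z up, the work surface at z = 0. Lengths are in m, angles in degrees, forces in N, time in s.
With the tool pointing down it reaches from about 0.325 to 0.85 m from the base axis. Payload 15.5 kg.
Tool frame: the origin (TCP) lies at the very end of the fingers, on their centre line; the grasp point (between the pads) lies 19 mm behind it; z points along the fingers, y is the line along which they close (so a half turn about z gives the same grasp; the last joint's range is limited). The gripper opens to 91 mm and grips with 3 to 60 N. Pads are 32 mm wide; open, the fingers measure 118 mm over their backs; the gripper's body (76 mm by 178 mm) begins 60 mm behind the grasp point.
Start: joints at [-72.622, 28.281, 77.091, -0, 74.628, -5.472], TCP at [0.243, -0.576, 0.214] pointing down, gripper open.
Joint ranges: [-166.48, 166.48], [-47.26, 123.95], [12.59, 153.08], [-70.14, 250.14], [6.76, 159.57], [-176.63, 176.63]. Speed limits (degrees/s): [108.29, 108.29, 147.25, 172.46, 172.46, 172.46].

### API

Orientations are given as [roll, pitch, yaw] about the fixed x, y, z axes, in that order (R = Rz(yaw) Ry(pitch) Rx(roll)).
In Python, from station import r gives the robot as it stands. The module is installed in compiled form; this text tells all that it offers.
- The arm moves only by the tool arm_command, never from a script. Its argument "steps" is text: rows parted by semicolons, each of 4 numbers parted by spaces: the shift along the world's x, y, z in mm, then the turn about the world's z in rad. In form: dx dy dz roll; .... A call has 1 to 8 rows; each row is the pose to reach, as a shift and turn from the pose commanded when the call began; what a row does not reach only later rows make up. A row lasts 1/10 s, in which the tool goes at most 50 mm and 8.59 degrees, less where a joint would pass 70% of its speed; a pose out of reach is approached as far as the arm can. A call with a gripper value outside its range is refused whole. "hand" is the closure in counts, from 0 (fully open) to 255 (shut), set as the call begins (left out, the last holds). The fingers move at their own pace and stop on an object; "newtons" is the grip in N (left out, the last holds). Time passes only in rows, so rows that repeat a pose let the fingers close. It gives the time, the measured TCP pose, the force, the opening and the grip force at its end, in the units of the state.
- r.state(): the state, without advancing time (a new reading comes with each control period).
- r.capture(name): name is "scene" or "top" or "wrist"; returns the picture (420x560x3 uint8, red, green, blue); there is no depth.
- r.camera_info(name): a dict with "intrinsics" (3x3 intrinsics, pixels), "k1" (the pictures are not rectified: a ray, as slopes to the right and down, at radius r is drawn at 1 + k1 r^2 times it, then the intrinsics apply), "position" and "rotation" of the camera in the world. Camera axes: x right, y down, z forward; pixel columns grow to the right and rows downward; lengths in m; the calibration is good to about 2 mm. A picture is of the moment at which its call begins: read the wrist's pose just before it. camera_info takes no time and is no camera call; for the wrist camera it gives the pose at the moment of the call.
- r.close_job(): hands the job in; it is judged then, once.
The state is a dict: "t": time; "joint_pos": joint angles; "qd": joint speeds; "joint_efforts": joint torques, N m; "ee_pos": TCP position; "orientation": TCP orientation; "ft_force": force on the tool from outside, world axes, zero at the start; "moment": the same for the moment, N m; "finger_gap": opening from 0.0 (shut) to 1.0 (fully open); "finger_force": force on a finger pad.
Only numpy, scipy, OpenCV 4.12 (cv2) and the standard library are available. Lean on these libraries where they do the work, as an engineer would, in place of code of your own. Each camera call takes 0.05 s, during which the arm holds its last target. There are 200 camera calls.

## Working session

There is one attempt and no reset: what is moved stays moved. The work goes in short steps, Python scripts to look and compute and a tool call to move; the robot and the scene stay as the last step left them, time stands still between calls to the robot, and variables do not carry over. Pictures are saved under pics/ and viewed, at most 10 in all, crops included, and the job is handed in when it is done.

Besides the shell and the picture viewer there is one more tool, called after "Request:" by a JSON object that holds its "op" and its "data". arm_command: Moves the arm, as the interface text tells. Its arguments: {"type":"object","properties":{"steps":{"type":"string"},"hand":{"type":"number"},"newtons":{"type":"number"}},"required":["steps"]}

```bash
mkdir -p pics
cat > h.py <<'E'
import numpy as np, cv2
from station import r
def cap(n,f):
    ci=r.camera_info(n); im=r.capture(n); im=np.asarray(im)
    cv2.imwrite(f'pics/{f}.png',im[:,:,::-1]); np.savez(f'pics/{f}.npz',im=im,K=ci["intrinsics"],k1=ci["k1"],p=ci["position"],R=ci["rotation"]); return im
def load(f): return np.load(f'pics/{f}.npz')
def ray(c,uv):
    K=c['K'];k=float(c['k1']); uv=np.atleast_2d(uv).astype(float)
    d=np.c_[(uv[:,0]-K[0,2])/K[0,0],(uv[:,1]-K[1,2])/K[1,1]]; s=d.copy()
    for _ in range(20): s=d/(1+k*(s**2).sum(1,keepdims=True))
    v=np.c_[s,np.ones(len(s))]@np.asarray(c['R']).T
    return np.asarray(c['p']),v
def onz(c,uv,z):
    p,v=ray(c,uv); t=(z-p[2])/v[:,2]; return p+v*t[:,None]
def proj(c,P):
    q=(np.atleast_2d(P)-c['p'])@np.asarray(c['R']); s=q[:,:2]/q[:,2:]; s=s*(1+float(c['k1'])*(s**2).sum(1,keepdims=True))
    return np.c_[s[:,0]*c['K'][0,0]+c['K'][0,2],s[:,1]*c['K'][1,1]+c['K'][1,2]]
E
python3 - <<'E'
from h import *
a=cap('top','top0');b=cap('scene','scene0')
for f in('top0','scene0'):
    c=load(f);print(c['p'],c['R'].round(2).tolist(),c['K'].round(1).tolist(),c['k1'])
print(r.state())
E
```

```text
[ 0.44103151 -0.11929629  1.55976443] [-176.92, 0.77, -89.65] [[478.2, 0.0, 282.2], [0.0, 478.2, 206.5], [0.0, 0.0, 1.0]] -0.11627728107385076
[ 1.17045949 -0.38704929  1.01023571] [-141.77, 0.77, 65.47] [[426.5, 0.0, 274.3], [0.0, 426.5, 204.8], [0.0, 0.0, 1.0]] 0.041048696800559815
{'t': 0.1, 'joint_pos': array([-7.26227592e+01,  2.83095744e+01,  7.71248702e+01, -1.99664096e-03,
        7.46254509e+01, -5.47215686e+00]), 'qd': array([ 0.06073059,  0.01872303, -0.0106943 ,  0.07075342,  0.03840174,
       -0.0937607 ]), 'joint_efforts': array([-9.96302015e-05, -8.80245209e+01, -3.82544839e+01,  7.08345207e-02,
        4.81943856e-02, -7.11191387e-05]), 'ee_pos': array([ 0.24258066, -0.57563752,  0.21340924]), 'orientation': array([-1.79940194e+02, -3.79589834e-03,  2.28499260e+01]), 'ft_force': array([ 0.15071452,  0.5085144 , -0.05487649]), 'moment': array([ 0.05679753,  0.07665946, -0.04951878]), 'finger_force': 0.0, 'finger_gap': 0.9998897745993588}
```

View pics/top0.png

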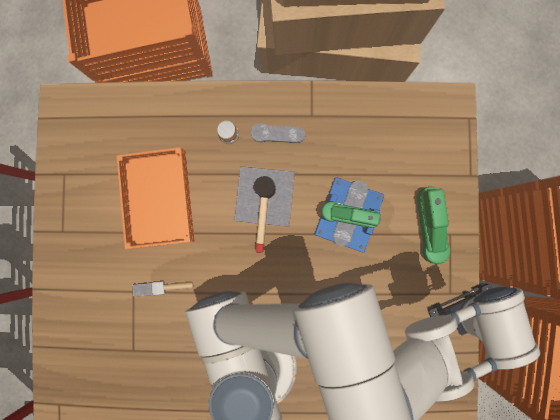

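View pics/scene0.png

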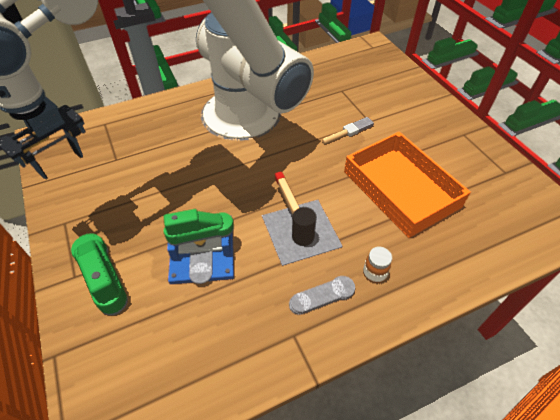

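The top view shows two green lasts: one across the blue jig at (350,215), and a larger one on the bench at (433,225). The last on the jig is the one described. There is one crate on the bench at (155,198), with others off the bench at (140,40) and (520,180). The mallet head is at (264,187) with its handle's red end at (260,247). The mat is at (265,196), the jar at (227,130), the stack at (278,133) and the brush at (160,288).

```bash
sed -i 's/R=ci\["rotation"\]/R=Rotation.from_euler("xyz",ci["rotation"],degrees=True).as_matrix()/; s/^from station/from scipy.spatial.transform import Rotation\nfrom station/' h.py
cat >> h.py <<'E'
def hsv(c): return cv2.cvtColor(c['im'],cv2.COLOR_RGB2HSV)
def blob(m,box):
    x0,y0,x1,y1=box; k=np.zeros_like(m); k[y0:y1,x0:x1]=m[y0:y1,x0:x1]
    n,l,s,_=cv2.connectedComponentsWithStats(k); i=1+s[1:,4].argmax(); return (l==i).astype(np.uint8)
def pix(m): y,x=np.nonzero(m); return np.c_[x,y].astype(float)
def rect(c,m,z):
    p=onz(c,pix(m),z)[:,:2]; (cx,cy),(w,h),a=cv2.minAreaRect((p*1000).astype(np.float32)); return np.round([cx,cy,w,h,a],1)
E
python3 - <<'E'
from h import *
a=cap('top','top1');b=cap('scene','scene1')
c=load('top1'); H=hsv(c)
g=cv2.inRange(H,(50,80,30),(80,255,255));bl=cv2.inRange(H,(100,80,40),(125,255,255));o=cv2.inRange(H,(5,200,80),(14,255,255));gr=cv2.inRange(H,(0,0,70),(179,45,150));rd=cv2.inRange(H,(0,180,60),(4,255,255))|cv2.inRange(H,(172,180,60),(179,255,255));bk=cv2.inRange(H,(0,0,0),(179,255,50))
print('last',rect(c,blob(g,(310,170,400,260)),.1)); print('last2',rect(c,blob(g,(405,170,470,280)),.03))
m=bl.copy();m[:170]=0;m[260:]=0;m[:,:305]=0;m[:,395:]=0;print('jig',rect(c,m,.02))
print('crate',rect(c,blob(o,(100,130,210,265)),.07))
m=gr.copy();m[:155]=0;m[235:]=0;m[:,:225]=0;m[:,302:]=0;print('mat',rect(c,blob(m,(225,155,302,235)),.005))
print('head',rect(c,blob(bk,(240,165,290,205)),.105)); print('red',rect(c,blob(rd,(240,230,280,260)),.065))
def crop(f,x0,y0,x1,y1,s): return cv2.resize(cv2.imread(f'pics/{f}.png')[y0:y1,x0:x1],None,fx=s,fy=s,interpolation=cv2.INTER_CUBIC)
A=crop('top1',230,150,400,260,4.5);B=crop('scene1',150,160,350,290,3.5)
cv2.imwrite('pics/cropA.png',A);cv2.imwrite('pics/cropB.png',B)
E
```

```text
last [ 497.5 -308.8  179.1   57.8   81.1]
last2 [ 466.8 -588.2  247.    90.1    5.3]
jig [ 499.2 -316.3  172.6  198.1   70.5]Traceback (most recent call last):
  File "<stdin>", line 7, in <module>
  File "h.py", line 22, in blob
    n,l,s,_=cv2.connectedComponentsWithStats(k); i=1+s[1:,4].argmax(); return (l==i).astype(np.uint8)
                                                     ~~~~~~~~~~~~~~^^
ValueError: attempt to get argmax of an empty sequence
```

Run:
```python
from h import *
c=load('top1'); H=hsv(c)
print('hsv crate',H[198,155],H[198,123],'mat',H[215,245],'red',H[247,260],'head',H[187,264],'ankle',H[217,362],H[215,340])
g=cv2.inRange(H,(50,80,30),(80,255,255));o=cv2.inRange(H,(5,190,80),(12,255,255));gr=cv2.inRange(H,(0,0,70),(179,45,150));rd=cv2.inRange(H,(0,180,60),(4,255,255))|cv2.inRange(H,(172,180,60),(179,255,255));bk=cv2.inRange(H,(0,0,0),(179,255,60))
def tr(n,m,box,z):
    try: print(n,rect(c,blob(m,box),z))
    except ValueError: print(n,'none')
tr('crate',o,(100,130,210,265),.07);tr('mat',gr,(225,155,302,235),.005);tr('head',bk,(240,165,290,205),.105);tr('red',rd,(240,230,280,260),.065)
def crop(f,x0,y0,x1,y1,s): return cv2.resize(cv2.imread(f'pics/{f}.png')[y0:y1,x0:x1],None,fx=s,fy=s,interpolation=cv2.INTER_CUBIC)
A=crop('top1',230,150,400,260,4);B=crop('scene1',150,170,350,280,3.4)
B=cv2.resize(B,(680,374));A=A[:, :680]
cv2.imwrite('pics/cropA.png',A[:, :])
cv2.imwrite('pics/cropAB.png',cv2.resize(np.vstack([A,B]),None,fx=.73,fy=.73))
```

```text
hsv crate [ 12 150 234] [ 10 169 134] mat [  0  10 148] red [  2 165 198] head [10 52 73] ankle [ 66  89 184] [ 65 107 143]
crate none
mat [559.2 -37.9 178.  179.   84.5]
head [ 562.   -71.     3.1    0.  -179.6]
red none
```

View pics/cropAB.png

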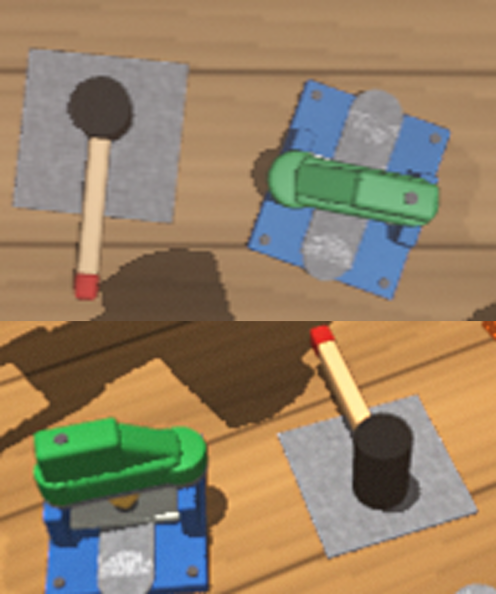

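The crop confirms the jig's last: toe to the image left (+y), ankle to the right, and the brass pin visible beneath it. The mallet head is dark brown-black, and its handle runs towards the robot. I'll loosen the masks for the remaining items.

Run:
```python
from h import *
c=load('top1'); H=hsv(c)
o=cv2.inRange(H,(4,140,60),(14,255,255));rd=cv2.inRange(H,(0,140,60),(5,255,255))|cv2.inRange(H,(172,140,60),(179,255,255));bk=cv2.inRange(H,(0,0,0),(179,90,100))
def tr(n,m,box,z):
    try: print(n,rect(c,blob(m,box),z),m[box[1]:box[3],box[0]:box[2]].sum()//255)
    except ValueError: print(n,'none')
tr('crate',o,(100,130,210,265),.07);tr('head',bk,(240,165,290,205),.105);tr('red',rd,(240,230,280,260),.065)
g=blob(cv2.inRange(H,(50,70,30),(80,255,255)),(310,170,400,260))
# ankle top: bright part
m=g*(H[:,:,2]>165); tr('ankletop',m.astype(np.uint8)*255,(350,190,390,240),.16)
b2=cv2.inRange(H,(100,80,40),(125,255,255))
# cheek tops etc from scene
s=load('scene1');Hs=hsv(s); br=cv2.inRange(Hs,(12,120,60),(28,255,255)); 
q=blob(br,(190,235,212,252));P=pix(q);print('pin px',P.mean(0),P.min(0),P.max(0),onz(s,P.mean(0),.058).round(4))
print('scene proj of jig pin at z.062',proj(s,[.4992,-.3163,.062]).round(1))
for n,z in(('jar',.085),): pass
```

```text
crate [547.7 305.4 301.  224.3   6.7] 6552
head [579.6 -44.1  69.5  62.7  45.4] 377
red [391.4 -27.2  24.9  25.    0.4] 66
ankletop [ 488.  -344.8   76.8   29.4   79. ] 243
pin px [199.81578947 242.10526316] [195. 240.] [204. 244.] [[ 0.5136 -0.3194  0.058 ]]
scene proj of jig pin at z.062 [[199.  236.8]]
```

Planned grip on the last is (492,-331) mm at yaw 80.5°. First I move above it at the current height.

Request:
{"op": "arm_command", "data": {"steps": "15 15 0 0.08; 50 50 5 0.22; 95 93 10 0.38; 140 137 15 0.54; 180 176 15 0.7; 215 212 15 0.85; 240 236 15 0.97; 249 245 15 1.006", "hand": 0, "newtons": 30}}

```text
t: 1.0
ee_pos: [0.4937, -0.3282, 0.2289]
orientation: [180.0, -0.0, 80.9]
ft_force: [0.9, -1.2, -0.5]
finger_gap: 1.002
finger_force: 0.0
```

Run:
```python
from h import *
s=r.state();print(s['t'],s['ee_pos'],s['orientation'],s['ft_force'])
cap('wrist','w1');c=load('w1');print(c['p'],c['R'].round(2).tolist())
s=r.state();print(s['t'],s['ee_pos'],s['orientation'])
H=hsv(c);g=cv2.inRange(H,(50,70,30),(80,255,255))
print(proj(c,[[.492,-.331,.16],[.492,-.331,.14]]))
```

```text
1.0 [ 0.49373959 -0.32818216  0.22893741] [ 1.79983214e+02 -2.78792964e-02  8.09382516e+01] [ 0.85884769 -1.15554676 -0.53285587]
[ 0.50718585 -0.24494756  0.40025885] [[0.99, -0.15, -0.05], [-0.16, -0.94, -0.29], [-0.0, 0.3, -0.95]]
1.05 [ 0.49566786 -0.32614994  0.22887955] [ 1.79945501e+02 -8.42328062e-02  8.09672536e+01]
[[275.83061876 224.53626437]
 [275.9818936  215.50713779]]
```

View pics/w1.png

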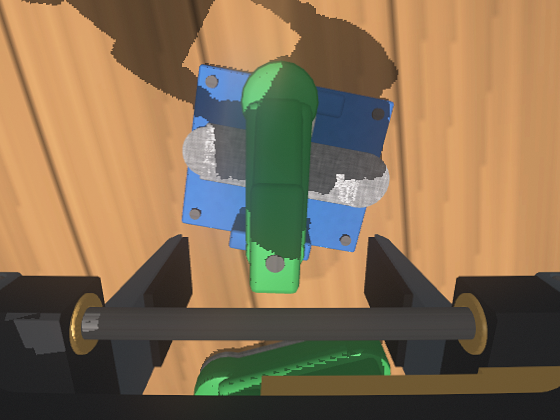

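The wrist view shows the last with its toe up. The ankle top spans from about (278,184) to (275,292), centred between the fingers. I'll let the arm settle and cast those points.

Request:
{"op": "arm_command", "data": {"steps": "0 0 0 0; 0 0 0 0; 0 0 0 0"}}

```text
t: 1.35
ee_pos: [0.491, -0.3318, 0.2288]
orientation: [-180.0, 0.0, 80.4]
ft_force: [-0.6, -0.2, 0.3]
finger_gap: 1.002
finger_force: 0.0
```

Run:
```python
from h import *
c=load('w1')
print(onz(c,[[278,184],[252,185],[304,185],[275,292],[249,291],[298,291],[275,264]],.16).round(4))
s=r.state();print(s['ee_pos'],s['orientation'])
cap('wrist','w2');c=load('w2');H=hsv(c)
g=blob(cv2.inRange(H,(50,70,30),(80,255,255)),(200,40,340,305))
for y in (200,220,240,260,280,288,292,296): 
    x=np.nonzero(g[y])[0];print(y,x.min() if len(x) else 0,x.max() if len(x) else 0, end=' | ')
    if len(x): P=onz(c,[[x.min(),y],[x.max(),y]],.16);print(P[:,:2].round(4).tolist(), np.linalg.norm(P[0]-P[1]).round(4))
```

```text
[[ 0.4981 -0.3023  0.16  ]
 [ 0.4805 -0.3002  0.16  ]
 [ 0.5155 -0.3057  0.16  ]
 [ 0.4829 -0.3841  0.16  ]
 [ 0.4637 -0.3802  0.16  ]
 [ 0.5    -0.3859  0.16  ]
 [ 0.4865 -0.3612  0.16  ]]
[ 0.49099258 -0.33176355  0.22884621] [-1.79985678e+02  5.65127779e-03  8.03961571e+01]
200 249 309 | [[0.474, -0.3138], [0.5148, -0.3206]] 0.0414
220 248 308 | [[0.4705, -0.328], [0.512, -0.335]] 0.0421
240 249 306 | [[0.4683, -0.343], [0.5085, -0.3497]] 0.0407
260 254 302 | [[0.4689, -0.359], [0.5034, -0.3648]] 0.0349
280 253 302 | [[0.4652, -0.3749], [0.501, -0.3809]] 0.0363
288 285 295 | [[0.4875, -0.3854], [0.4949, -0.3867]] 0.0075
292 0 0 | 296 0 0 |
```

The ankle centre line passes through the TCP (grip about (492,-329)), so I descend and grip.

Request:
{"op": "arm_command", "data": {"steps": "0 1 -25 0; 0 1 -55 0; 0 1 -85 0; 0 1 -102 0; 0 1 -105 0; 0 1 -105 0; 0 1 -105 0"}}

```text
t: 2.1
ee_pos: [0.492, -0.3307, 0.125]
orientation: [179.9, 0.0, 80.5]
ft_force: [0.1, -0.9, -0.8]
finger_gap: 1.0
finger_force: 0.0
```

Request:
{"op": "arm_command", "data": {"steps": "0 0 0 0; 0 0 0 0; 0 0 0 0; 0 0 0 0; 0 0 0 0; 0 0 0 0; 0 0 0 0; 0 0 0 0", "hand": 255, "newtons": 35}}

```text
t: 2.9
ee_pos: [0.4917, -0.33, 0.1239]
orientation: [-180.0, -0.0, 80.5]
ft_force: [0.6, 0.7, -0.8]
finger_gap: 0.414
finger_force: 34.9
```

Request:
{"op": "arm_command", "data": {"steps": "0 0 8 0; 0 0 25 0; 0 0 45 0; 0 0 65 0; 0 0 85 0; 0 0 98 0; 0 0 100 0; 0 0 100 0"}}

```text
t: 3.7
ee_pos: [0.4915, -0.3298, 0.2237]
orientation: [-180.0, -0.0, 80.5]
ft_force: [-0.1, -0.5, -4.5]
finger_gap: 0.42
finger_force: 34.9
```

Request:
{"op": "arm_command", "data": {"steps": "0 15 0 -0.03; 0 50 0 -0.1; 0 90 0 -0.2; 0 130 0 -0.3; 0 172 0 -0.4; 0 214 0 -0.5; 0 256 0 -0.6; 0 298 0 -0.7"}}

```text
t: 4.5
ee_pos: [0.4908, -0.0302, 0.2229]
orientation: [-179.9, 0.1, 40.1]
ft_force: [1.1, -0.5, -4.7]
finger_gap: 0.414
finger_force: 34.9
```

Request:
{"op": "arm_command", "data": {"steps": "5 42 0 -0.1; 10 84 0 -0.2; 18 126 0 -0.3; 24 168 0 -0.4; 30 210 0 -0.5; 36 250 0 -0.57; 36 285 0 -0.6; 36 310 0 -0.6"}}

```text
t: 5.3
ee_pos: [0.5269, 0.2802, 0.2224]
orientation: [180.0, 0.1, 6.0]
ft_force: [-0.4, -0.8, -3.7]
finger_gap: 0.415
finger_force: 34.9
```

Request:
{"op": "arm_command", "data": {"steps": "0 16 0 0; 0 26 0 0; 0 32 0 0; 0 32 0 0; 0 32 0 0"}}

```text
t: 5.8
ee_pos: [0.5278, 0.3092, 0.2239]
orientation: [180.0, 0.0, 6.0]
ft_force: [0.2, -0.1, -3.7]
finger_gap: 0.416
finger_force: 34.9
```

Run:
```python
from h import *
s=r.state();print(s['t'],s['ee_pos'],s['orientation'],s['ft_force'],s['finger_gap'])
cap('top','t2');cap('wrist','w3')
cv2.imwrite('pics/v3.png',cv2.resize(np.hstack([cv2.imread('pics/t2.png'),cv2.imread('pics/w3.png')]),(800,300),interpolation=cv2.INTER_AREA))
```

```text
5.8 [0.52778746 0.30917168 0.22385164] [1.79981126e+02 1.33021295e-02 5.96445420e+00] [ 0.19175831 -0.05730156 -3.65390478] 0.41644234089196225
```

View pics/v3.png

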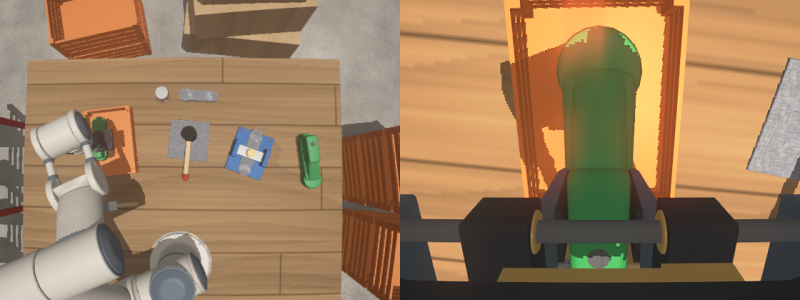

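The last hangs centred and aligned over the crate, and the pin is now uncovered on the jig. Lowering it.

Request:
{"op": "arm_command", "data": {"steps": "0 0 -12 0; 0 0 -40 0; 0 0 -75 0; 0 0 -110 0; 0 0 -138 0; 0 0 -155 0; 0 0 -160 0; 0 0 -163 0"}}

```text
t: 6.7
ee_pos: [0.5276, 0.3097, 0.0604]
orientation: [180.0, 0.0, 6.0]
ft_force: [-0.5, 0.5, -3.9]
finger_gap: 0.41
finger_force: 34.9
```

Request:
{"op": "arm_command", "data": {"steps": "0 0 -1 0; 0 0 -3 0; 0 0 -4 0; 0 0 -5 0; 0 0 -6 0; 0 0 -6 0; 0 0 -6 0"}}

```text
t: 7.4
ee_pos: [0.5278, 0.3101, 0.055]
orientation: [-180.0, -0.0, 6.0]
ft_force: [-0.0, 0.8, -3.1]
finger_gap: 0.413
finger_force: 34.9
```

Request:
{"op": "arm_command", "data": {"steps": "0 0 -1 0; 0 0 -1 0; 0 0 -2 0; 0 0 -2 0"}}

```text
t: 7.8
ee_pos: [0.5279, 0.3101, 0.0548]
orientation: [-180.0, -0.1, 6.0]
ft_force: [-8.7, -4.7, 29.2]
finger_gap: 0.414
finger_force: 35.0
```

In contact with the crate floor: back off 2 mm and open.

Request:
{"op": "arm_command", "data": {"steps": "0 0 2 0; 0 0 2 0"}}

```text
t: 8.0
ee_pos: [0.5278, 0.3101, 0.0552]
orientation: [-180.0, -0.0, 6.0]
ft_force: [-0.3, -0.1, -4.7]
finger_gap: 0.414
finger_force: 35.0
```

Request:
{"op": "arm_command", "data": {"steps": "0 0 0 0; 0 0 0 0; 0 0 0 0; 0 0 0 0; 0 0 0 0; 0 0 0 0", "hand": 0}}

```text
t: 8.6
ee_pos: [0.5277, 0.3101, 0.0549]
orientation: [-180.0, -0.0, 6.0]
ft_force: [0.2, -1.1, 0.3]
finger_gap: 0.91
finger_force: 0.0
```

Request:
{"op": "arm_command", "data": {"steps": "0 0 15 0; 0 0 45 0; 0 0 85 0; 0 0 120 0; 0 0 140 0; 0 0 145 0"}}

```text
t: 9.2
ee_pos: [0.5287, 0.3105, 0.2025]
orientation: [-179.9, -0.2, 6.0]
ft_force: [0.5, -0.1, -0.3]
finger_gap: 1.0
finger_force: 0.0
```

Request:
{"op": "arm_command", "data": {"steps": "0 -15 0 -0.02; -4 -55 0 -0.05; -8 -100 0 -0.08; -13 -150 0 -0.11; -18 -200 0 -0.14; -23 -250 0 -0.17; -26 -295 0 -0.195; -28 -325 0 -0.195"}}

```text
t: 10.0
ee_pos: [0.4979, -0.0181, 0.1986]
orientation: [180.0, 0.1, -5.4]
ft_force: [0.8, 0.0, 0.2]
finger_gap: 0.998
finger_force: 0.0
```

Request:
{"op": "arm_command", "data": {"steps": "0 -14 0 0; 0 -20 0 0; 0 -22 0 0; 0 -22 0 0; 0 -22 0 0"}}

```text
t: 10.5
ee_pos: [0.4997, -0.0359, 0.1998]
orientation: [-180.0, 0.0, -5.1]
ft_force: [-0.3, -0.4, -0.4]
finger_gap: 1.0
finger_force: 0.0
```

Run:
```python
from h import *
s=r.state();print(s['t'],s['ee_pos'],s['orientation'],s['ft_force'],s['finger_gap'])
cap('wrist','w4');cap('top','t4');cap('scene','s4')
c=load('w4');print('grip px',proj(c,[[.5,-.037,.055]]),'head top px',proj(c,[.5796,-.044,.105]))
# pin from top & scene
for f,box in(('t4',(330,195,370,235)),('s4',(180,225,225,260))):
    c=load(f);H=hsv(c);br=cv2.inRange(H,(15,60,90),(30,255,255));
    try: q=blob(br,box);P=pix(q);print(f,len(P),P.mean(0).round(1),P.min(0),P.max(0),rect(c,q,.062))
    except ValueError: print('none')
c=load('t4');H=hsv(c);m=cv2.inRange(H,(100,80,40),(125,255,255));m[:170]=0;m[260:]=0;m[:,:305]=0;m[:,395:]=0;print('jig',rect(c,m,.02))
def cr(f,x0,y0,x1,y1,w,h): return cv2.resize(cv2.imread(f'pics/{f}.png')[y0:y1,x0:x1],(w,h),interpolation=cv2.INTER_CUBIC)
cv2.imwrite('pics/v4.png',np.vstack([np.hstack([cv2.resize(cv2.imread('pics/w4.png'),(400,300)),cr('t4',310,170,390,230,400,300)]),np.hstack([cr('s4',160,200,260,275,400,300),cr('s4',330,110,490,230,400,300)])]))
```

```text
10.5 [ 0.4996926  -0.03591546  0.19976847] [-1.79986952e+02  1.47172813e-02 -5.09814870e+00] [-0.27514949 -0.40552237 -0.39548844] 1.0004162628623647
grip px [[278.45141034 192.54343124]] head top px [[278.5699042  101.58710617]]
t4 101 [350.8 213.8] [345. 209.] [356. 219.] [ 4.993e+02 -3.131e+02  3.140e+01  3.460e+01  3.000e-01]
s4 143 [199.  238.1] [193. 232.] [205. 244.] [ 503.  -317.6   32.    39.9   71.3]
jig [ 499.2 -316.4  172.4  198.    70.5]
```

View pics/v4.png

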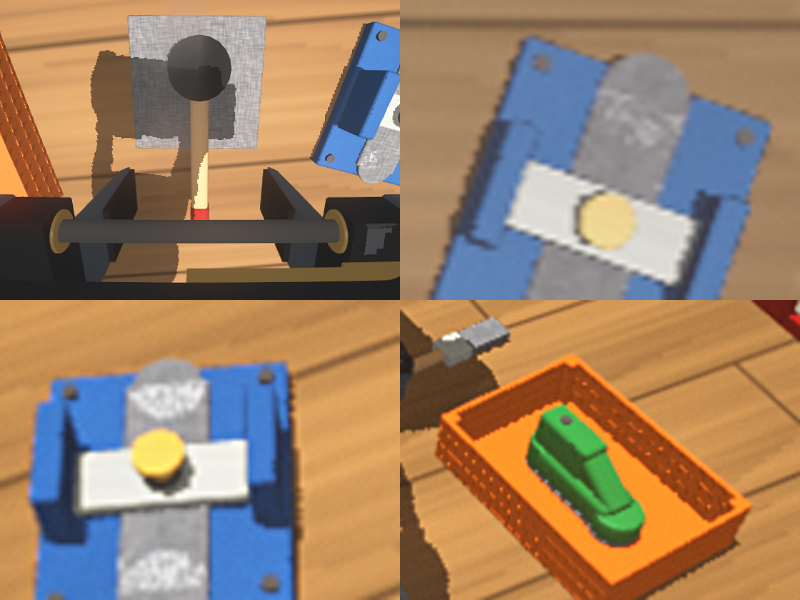

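The last lies sole down in the crate, the brass pin stands clear in the jig, and the mallet handle is centred between the fingers (column about 280). Descend and grip.

Request:
{"op": "arm_command", "data": {"steps": "0 -1 -15 0; 0 -1 -45 0; 0 -1 -80 0; 0 -1 -115 0; 0 -1 -143 0; 0 -1 -157 0; 0 -1 -161 0; 0 -1 -161 0"}}

```text
t: 11.45
ee_pos: [0.4997, -0.0377, 0.0388]
orientation: [-180.0, 0.0, -5.2]
ft_force: [-0.9, 0.2, 0.5]
finger_gap: 0.996
finger_force: 0.0
```

Request:
{"op": "arm_command", "data": {"steps": "0 0 0 0; 0 0 0 0; 0 0 0 0; 0 0 0 0; 0 0 0 0; 0 0 0 0; 0 0 0 0; 0 0 0 0", "hand": 255, "newtons": 60}}

```text
t: 12.25
ee_pos: [0.4997, -0.038, 0.0389]
orientation: [-180.0, 0.0, -5.2]
ft_force: [0.3, 1.0, 0.0]
finger_gap: 0.329
finger_force: 0.0
```

Request:
{"op": "arm_command", "data": {"steps": "0 0 0 0; 0 0 6 0; 0 0 20 0; 0 0 40 0; 0 0 60 0; 0 0 80 0; 0 0 90 0; 0 0 90 0"}}

```text
t: 13.05
ee_pos: [0.5002, -0.038, 0.1299]
orientation: [180.0, -0.1, -5.2]
ft_force: [-0.5, 0.1, -4.6]
finger_gap: 0.236
finger_force: 59.9
```

Request:
{"op": "arm_command", "data": {"steps": "-3 -12 8 -0.02; -12 -40 20 -0.06; -24 -80 30 -0.1; -37 -120 30 -0.14; -49 -160 30 -0.18; -60 -200 30 -0.22; -70 -232 30 -0.25; -75 -250 30 -0.25"}}

```text
t: 13.85
ee_pos: [0.423, -0.2906, 0.1582]
orientation: [180.0, 0.1, -19.7]
ft_force: [-0.0, 0.5, -6.1]
finger_gap: 0.236
finger_force: 59.9
```

Request:
{"op": "arm_command", "data": {"steps": "0 0 0 0; 0 0 0 0; 0 0 0 0; 0 0 0 0"}}

```text
t: 14.25
ee_pos: [0.4247, -0.2872, 0.1588]
orientation: [-180.0, 0.0, -19.4]
ft_force: [0.1, 0.1, -4.3]
finger_gap: 0.239
finger_force: 59.9
```

Run:
```python
from h import *
s=r.state();print(s['t'],s['ee_pos'],s['orientation'],s['ft_force'],s['moment'])
for n,f in(('wrist','w5'),('scene','s5'),('top','t5')): cap(n,f)
def cr(f,x0,y0,x1,y1,w,h): return cv2.resize(cv2.imread(f'pics/{f}.png')[y0:y1,x0:x1],(w,h),interpolation=cv2.INTER_CUBIC)
cv2.imwrite('pics/v5.png',np.vstack([np.hstack([cv2.resize(cv2.imread('pics/w5.png'),(400,300)),cr('t5',290,150,410,240,400,300)]),np.hstack([cr('s5',130,160,290,280,400,300),cr('s5',330,110,490,230,400,300)])]))
c=load('s5');print(proj(c,[[.5,-.315,.126],[.5,-.315,.226],[.5,-.315,.06]]).round(0))
c=load('t5');bk=cv2.inRange(hsv(c),(0,0,0),(179,90,100))
try: print('head',rect(c,blob(bk,(320,185,375,240)),.226))
except ValueError: print('none')
```

```text
14.25 [ 0.4246999  -0.28717236  0.15875501] [-1.79985967e+02  3.24222109e-02 -1.94413082e+01] [ 0.12739332  0.06408217 -4.30032753] [0.17347191 0.33038847 0.02022488]
[[196. 223.]
 [189. 198.]
 [200. 237.]]
head [ 505.8 -260.3  104.9  169.2   27.6]
```

View pics/v5.png

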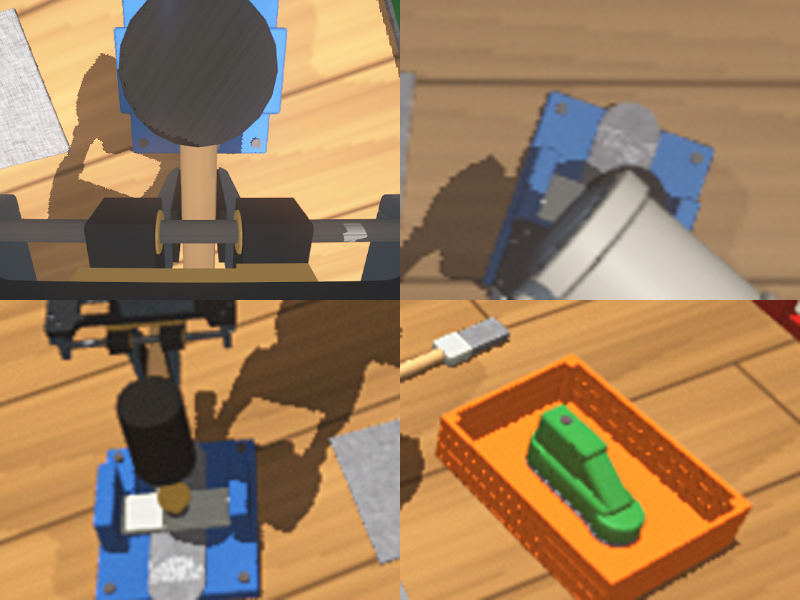

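The mallet hangs upright with its head over the pin (scene: head bottom about (196,228), pin at (199,238)). Lowering it towards the pin.

Request:
{"op": "arm_command", "data": {"steps": "0 -1 -10 0; 0 -1 -25 0; 0 -1 -40 0; 0 -1 -52 0; 0 -1 -58 0; 0 -1 -60 0; 0 -1 -60 0"}}

```text
t: 15.1
ee_pos: [0.4248, -0.289, 0.0989]
orientation: [-180.0, 0.0, -19.5]
ft_force: [-0.3, -0.3, -4.1]
finger_gap: 0.236
finger_force: 59.9
```

Request:
{"op": "arm_command", "data": {"steps": "0 0 -3 0; 0 0 -6 0; 0 0 -9 0; 0 0 -12 0; 0 0 -14 0; 0 0 -15 0; 0 0 -15 0"}}

```text
t: 15.8
ee_pos: [0.425, -0.2892, 0.0839]
orientation: [180.0, -0.0, -19.5]
ft_force: [1.8, -1.9, -1.6]
finger_gap: 0.236
finger_force: 59.9
```

Request:
{"op": "arm_command", "data": {"steps": "0 0 -1 0; 0 0 -2 0; 0 0 -3 0; 0 0 -4 0; 0 0 -5 0; 0 0 -6 0; 0 0 -6 0"}}

```text
t: 16.5
ee_pos: [0.4247, -0.2889, 0.0782]
orientation: [180.0, -0.0, -19.5]
ft_force: [-0.5, 1.2, 8.9]
finger_gap: 0.237
finger_force: 60.0
```

Request:
{"op": "arm_command", "data": {"steps": "0 0 -1 0; 0 0 -2 0; 0 0 -3 0; 0 0 -3 0"}}

```text
t: 16.9
ee_pos: [0.4232, -0.2883, 0.0752]
orientation: [-180.0, 0.1, -19.5]
ft_force: [-10.6, 2.1, 20.3]
finger_gap: 0.237
finger_force: 60.0
```

Run:
```python
from h import *
s=r.state();print(s['t'],s['ee_pos'],s['orientation'],s['ft_force'],s['moment'])
```

```text
16.9 [ 0.42324312 -0.28825648  0.07520853] [-1.79985000e+02  1.41968887e-01 -1.94818998e+01] [-10.55346163   2.12595728  20.27372051] [ 0.01852448  1.2291629  -0.09282715]
```

The reaction force is about 25 N, well above 8 N, so the pin must be on its stop. I'll lift, move back to the mat and check the pin height on the way.

Request:
{"op": "arm_command", "data": {"steps": "0 0 8 0; 0 0 30 0; 0 0 60 0; 0 0 80 0; 0 0 84 0; 0 0 84 0"}}

```text
t: 17.5
ee_pos: [0.4244, -0.2887, 0.1588]
orientation: [-180.0, 0.0, -19.5]
ft_force: [0.2, 1.6, -5.0]
finger_gap: 0.236
finger_force: 60.0
```

Request:
{"op": "arm_command", "data": {"steps": "5 15 0 0.02; 14 45 0 0.05; 26 85 0 0.09; 38 125 0 0.13; 50 165 0 0.17; 60 205 0 0.21; 70 235 0 0.25; 75 251 0 0.25"}}

```text
t: 18.3
ee_pos: [0.499, -0.0348, 0.1575]
orientation: [-180.0, 0.2, -4.9]
ft_force: [0.0, 0.9, -4.3]
finger_gap: 0.233
finger_force: 60.0
```

Request:
{"op": "arm_command", "data": {"steps": "-10 0 0 0; -16 0 0 0; -18 0 0 0; -18 0 0 0"}}

```text
t: 18.7
ee_pos: [0.481, -0.0384, 0.1587]
orientation: [-180.0, 0.0, -5.2]
ft_force: [0.5, 0.2, -4.1]
finger_gap: 0.236
finger_force: 60.0
```

Run:
```python
from h import *
s=r.state();print(s['t'],s['ee_pos'],s['orientation'],s['ft_force'],s['moment'])
for n,f in(('wrist','w6'),('scene','s6'),('top','t6')): cap(n,f)
for f in('s4','s6'):
    c=load(f);H=hsv(c);q=blob(cv2.inRange(H,(15,60,90),(30,255,255)),(180,225,225,262));P=pix(q);print(f,len(P),P.mean(0).round(1),P.min(0),P.max(0))
print('pred',[proj(c,[.5,-.315,z]).round(1).tolist() for z in(.045,.06,.065)])
def cr(f,x0,y0,x1,y1,w,h): return cv2.resize(cv2.imread(f'pics/{f}.png')[y0:y1,x0:x1],(w,h),interpolation=cv2.INTER_CUBIC)
cv2.imwrite('pics/v6.png',np.vstack([np.hstack([cv2.resize(cv2.imread('pics/w6.png'),(400,300)),cr('t6',230,150,390,270,400,300)]),np.hstack([cr('s6',160,200,260,275,400,300),cr('s6',230,150,350,240,400,300)])]))
```

```text
18.7 [ 0.48101756 -0.03843561  0.1586676 ] [-1.79998313e+02  4.20121851e-02 -5.22583992e+00] [ 0.5110167   0.19041624 -4.12001088] [0.04109116 0.31289098 0.04200908]
s4 143 [199.  238.1] [193. 232.] [205. 244.]
s6 130 [200.  241.5] [194. 236.] [206. 247.]
pred [[[200.5, 240.3]], [[199.7, 237.3]], [[199.4, 236.2]]]
```

View pics/v6.png

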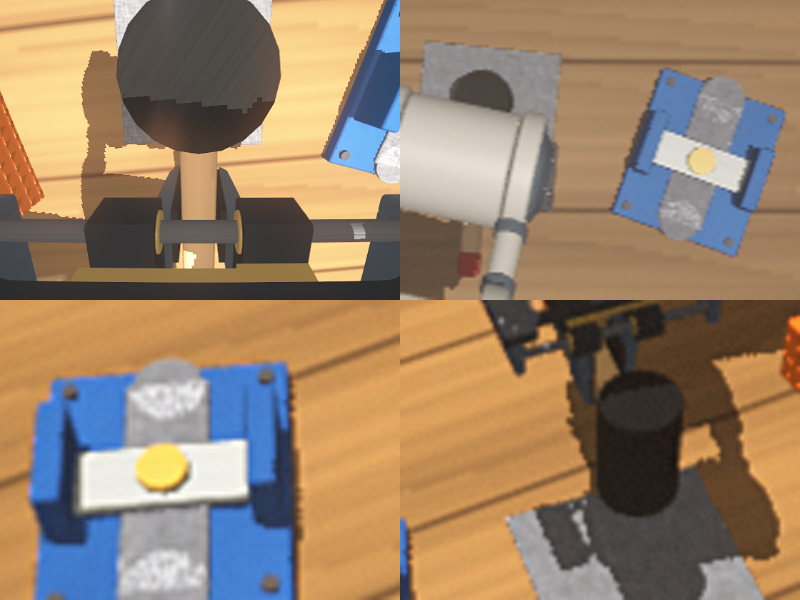

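The pin dropped about 3.5 px in the scene view, or about 17 mm, so it is home with no shadow gap. The mallet still hangs upright over the mat. Lowering it.

Request:
{"op": "arm_command", "data": {"steps": "0 3 -12 0; 0 5 -40 0; 0 6 -70 0; 0 6 -95 0; 0 6 -108 0; 0 6 -112 0; 0 6 -113 0; 0 6 -113 0"}}

```text
t: 19.65
ee_pos: [0.4822, -0.0322, 0.0465]
orientation: [180.0, -0.1, -5.2]
ft_force: [1.2, 0.5, -4.3]
finger_gap: 0.238
finger_force: 60.0
```

Request:
{"op": "arm_command", "data": {"steps": "0 0 -1 0; 0 0 -2 0; 0 0 -3 0; 0 0 -4 0; 0 0 -4 0"}}

```text
t: 20.15
ee_pos: [0.4816, -0.0319, 0.0419]
orientation: [-180.0, 0.0, -5.2]
ft_force: [-0.5, -0.9, -4.5]
finger_gap: 0.241
finger_force: 60.0
```

Request:
{"op": "arm_command", "data": {"steps": "0 0 -1 0; 0 0 -2 0; 0 0 -2 0"}}

```text
t: 20.45
ee_pos: [0.4816, -0.032, 0.0398]
orientation: [-180.0, 0.0, -5.2]
ft_force: [0.2, 0.8, -4.3]
finger_gap: 0.239
finger_force: 60.0
```

Request:
{"op": "arm_command", "data": {"steps": "0 0 -1 0; 0 0 -2 0; 0 0 -3 0; 0 0 -3 0"}}

```text
t: 20.85
ee_pos: [0.4816, -0.0319, 0.0368]
orientation: [-180.0, 0.0, -5.2]
ft_force: [0.2, 0.0, -4.4]
finger_gap: 0.234
finger_force: 60.0
```

Request:
{"op": "arm_command", "data": {"steps": "0 0 -1 0; 0 0 -2 0; 0 0 -3 0; 0 0 -3 0"}}

```text
t: 21.25
ee_pos: [0.4809, -0.0319, 0.0346]
orientation: [180.0, 0.0, -5.2]
ft_force: [-10.5, 0.7, 22.6]
finger_gap: 0.239
finger_force: 60.0
```

Request:
{"op": "arm_command", "data": {"steps": "0 0 1.5 0; 0 0 1.5 0; 0 0 1.5 0", "newtons": 10}}

```text
t: 21.55
ee_pos: [0.4817, -0.0319, 0.0356]
orientation: [180.0, -0.0, -5.2]
ft_force: [-4.3, 0.6, 6.4]
finger_gap: 0.24
finger_force: 10.0
```

Request:
{"op": "arm_command", "data": {"steps": "0 0 0 0; 0 0 0 0; 0 0 0 0; 0 0 0 0; 0 0 0 0; 0 0 0 0; 0 0 0 0; 0 0 0 0", "hand": 0}}

```text
t: 22.35
ee_pos: [0.4817, -0.032, 0.0354]
orientation: [-180.0, -0.0, -5.2]
ft_force: [0.9, 0.4, 0.1]
finger_gap: 0.91
finger_force: 0.0
```

Request:
{"op": "arm_command", "data": {"steps": "0 0 10 0; 0 0 35 0; 0 0 70 0; 0 0 110 0; 0 0 150 0; 0 0 175 0; 0 0 180 0; 0 0 180 0"}}

```text
t: 23.15
ee_pos: [0.4819, -0.032, 0.2165]
orientation: [180.0, -0.1, -5.2]
ft_force: [-0.2, -0.7, -0.6]
finger_gap: 1.004
finger_force: 0.0
```

Request:
{"op": "arm_command", "data": {"steps": "-10 15 0 0; -30 50 0 0; -50 95 0 0; -60 140 0 0; -70 185 0 0; -80 220 0 0; -80 235 0 0; -80 235 0 0"}}

```text
t: 23.95
ee_pos: [0.3998, 0.2049, 0.2143]
orientation: [180.0, 0.1, -5.0]
ft_force: [0.3, 0.3, -0.2]
finger_gap: 0.996
finger_force: 0.0
```

Run:
```python
from h import *
s=r.state();print(s['t'],s['ee_pos'],s['ft_force'])
for n,f in(('scene','s7'),('top','t7')): cap(n,f)
c=load('t7');H=hsv(c)
bk=cv2.inRange(H,(0,0,0),(179,90,100));rd=cv2.inRange(H,(0,140,60),(5,255,255))|cv2.inRange(H,(172,140,60),(179,255,255))
print('head',rect(c,blob(bk,(240,165,295,215)),.105))
try: print('red',rect(c,blob(rd,(240,225,290,275)),.065))
except ValueError: print('red none')
def cr(f,x0,y0,x1,y1,w,h): return cv2.resize(cv2.imread(f'pics/{f}.png')[y0:y1,x0:x1],(w,h),interpolation=cv2.INTER_CUBIC)
cv2.imwrite('pics/v7.png',np.vstack([np.hstack([cv2.resize(cv2.imread('pics/s7.png'),(400,300)),cr('t7',100,120,400,345,400,300)]),np.hstack([cr('s7',160,200,260,275,400,300),cr('s7',230,160,350,250,400,300)])]))
```

```text
23.95 [0.39984495 0.20486311 0.21430035] [ 0.3012807   0.2780428  -0.22688489]
head [563.  -39.1  69.8  62.8  18.8]
red [375.8 -22.6  24.9  21.9   0.4]
```

View pics/v7.png

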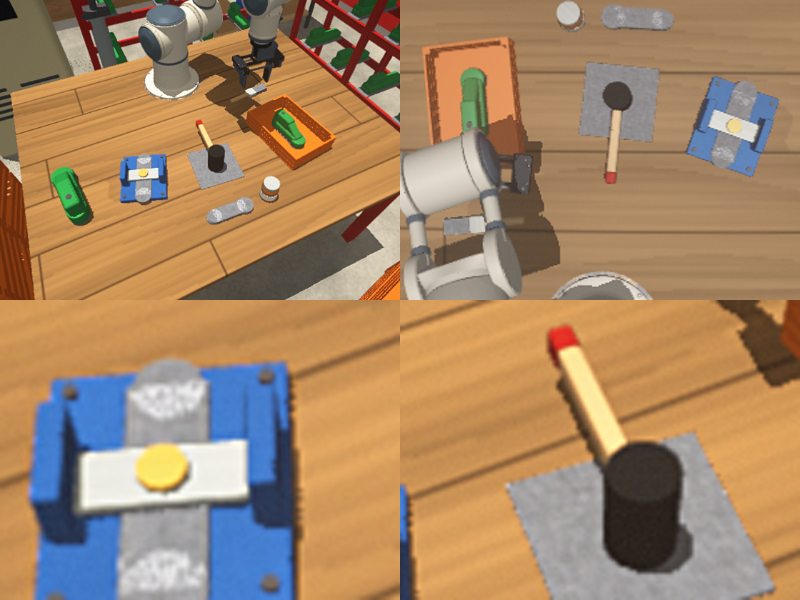

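The mallet stands upright near the centre of the mat, with its head at (563,-39) against a mat centre of (559,-38). The pin is flush to the bar, the last is flat in the crate, and the bystanders are untouched. Handing in.

```bash
python3 -c "
from station import r
print(r.close_job())"
```

```text
the job is handed in; nothing more can be done
None
```

The job is handed in with no verdict returned: the last lies sole down in the crate, the pin was driven home with the mallet head (stop inferred from about 25 N of reaction and about 17 mm of travel in the images), and the mallet stands upright on its mat, at about 24 s of the 69 s allowed.

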